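# Shut, pin and press a thin-section bonding jig

## Robot

A 6-joint arm with a two-finger parallel gripper is mounted at the origin on a cart in front of the work surface, level with it; the furniture and walls round the work are solid. World frame = base frame: x ahead of the robot, y to its left, z up, the work surface at z = 0. Lengths are in mm, angles in rad, forces in N, time in s.
With the tool pointing down it reaches from about 350 to 975 mm from the base axis. Payload 7.1 kg.
Tool frame: the origin (TCP) lies midway between the tips of the shut fingers; the grasp point (between the pads) lies 19 mm behind it; z points along the fingers, y is the line along which they close (so a half turn about z gives the same grasp; the last joint's range is limited). The gripper opens to 88 mm and grips with 3 to 60 N. Pads are 20 mm wide; open, the fingers measure 115 mm over their backs; the gripper's body (75 mm by 178 mm) begins 61 mm behind the grasp point.
Start: joints at [-1.334, 0.423, 1.63, -0, 1.089, -0.019], TCP at [158.156, -604.642, 222.675] pointing down, gripper open.
Joint ranges: [-3, 3], [-0.9, 2.11], [0.09, 2.58], [-1.31, 4.45], [0.11, 2.69], [-2.54, 2.54]. Speed limits (rad/s): [2.39, 2.39, 3.01, 3.14, 3.14, 3.14].

## Interface

Orientations are given as a rotation vector (axis times angle).
In Python, from workcell import ctrl gives the robot as it stands.
- The arm moves only by the shell command python3 -m inch 'ROWS' [OPENING]. ROWS is JSON, a list of rows, each an object with "xyz": the shift along the tool's x, y, z in mm, a list of three; "rot": the turn, a rotation vector about the tool's x, y, z in rad, a list of three. In form: [{"xyz": [dx, dy, dz], "rot": [ax, ay, az]}, ...]. A call has 1 to 12 rows; each row is the pose to reach, as a shift and turn from the pose commanded when the call began, along the tool's axes at that moment; what a row does not reach only later rows make up. A row lasts 1/12 s, in which the tool goes at most 41.7 mm and 7.16 degrees, less where a joint would pass 70% of its speed; a pose out of reach is approached as far as the arm can. A call with a gripper value outside its range is refused whole. OPENING is the closure in counts, from 0 (fully open) to 255 (shut), set as the call begins (- or left out, the last holds). The fingers move at their own pace and stop on an object; the grip force is fixed at half the most. Time passes only in rows, so rows that repeat a pose let the fingers close. It gives the time, the measured TCP pose, the force, the opening and the grip force at its end, in the units of the state.
- ctrl.get_obs(): the state, without advancing time (a new reading comes with each control period).
- ctrl.get_image(name): name is "side" or "top" or "wrist"; returns the picture (420x560x3 uint8, red, green, blue); there is no depth.
- ctrl.camera_model(name): a dict with "fx", "fy", "cx", "cy" (pixels), "position" and "attitude" of the camera in the world. Camera axes: x right, y up, looking along -z (the intrinsics and any distortion apply to the point x, -y, -z); pixel columns grow to the right and rows downward; lengths in mm; the calibration is good to about 2 mm. The wrist camera is an equidistant fisheye: a pixel r from the principal point sees the ray r / f radians off the axis. A picture is of the moment at which its call begins: read the wrist's pose just before it. camera_model takes no time and is no camera call; for the wrist camera it gives the pose at the moment of the call.
- ctrl.close_job(): hands the job in; it is judged then, once.
The state is a dict: "t": time; "qpos": joint angles; "qvel": joint speeds; "joint_torque": joint torques, N m; "ee_pos": TCP position; "orientation": TCP orientation; "ft_force": force on the tool from outside, world axes, zero at the start; "moment": the same for the moment, N m; "width": finger opening in mm; "grasp_force": force on a finger pad.
Only numpy, scipy, OpenCV 4.12 (cv2) and the standard library are available. Lean on these libraries where they do the work, as an engineer would, in place of code of your own. Each camera call takes 0.05 s, during which the arm holds its last target. There are 200 camera calls.

## Task

Swing the bonding jig fully shut, then take the locking pin from its stand and push it down through the two aligned holes until its flange sits on the jig. Then press the round sprung button on the swinging half all the way in with the fingers, so that the halves are kept pressed shut on the slide, and finish while still holding it in. Leave the can, the glass dish and the dropper bottle where they stand.

Things in the scene. Friction and masses are not known exactly. Their poses are not given: they have to be found in the camera images.
- jig: bare aluminium clamshell jig, screwed to the desk. Origin: centre of the underside of its base plate, 80 (x) x 210 (y) x 12 mm. Its y axis runs along the two halves from the vertical hinge (x = 0, y = -80 mm) to the pin hole (x = 0, y = +80 mm). The swinging half stands open on its -x side, towards the robot
- fixed_half: the jig's fixed half; frame the same as the jig's. An upright plate at x = 7 to 19 mm, y = -78 to 66 mm, z = 12 to 56 mm, with a flat back at x = +19 mm that can be pinched against, and a lower lug 38 x 36 mm round the pin hole, z = 12 to 36 mm. The rock chip and slide sit on its inner face
- swing_half (a joint): angle of the swinging half about the vertical hinge: 0 = shut on its stop, positive = open (counter-clockwise from above), at most 1.0. No spring: friction of about 0.07 N m keeps it where it is left. Shut, it mirrors the fixed half: plate at x = -7 to -19 mm, y = -78 to 66 mm of the jig's frame, z = 12 to 56 mm, upper lug z = 38 to 56 mm. Push its outer face to shut it
- swing_half_hinge (a point): point on the hinge axis, at the level of the halves' top edges (56 mm above the desk)
- swing_hole (a point): centre of the mouth of the 12 mm hole in the swinging half's lug, on its top face, 56 mm above the desk; moves with the swinging half
- jig_hole (a point): fixed point where swing_hole lies when the jig is shut, 56 mm above the desk, straight above the 12 mm hole in the fixed half's lug
- button_face (a point): centre of the outer face of the round button (26 mm across) on the outer side of the swinging half, half-way along it, 36 mm above the desk. Out, the face is 10 mm proud of the plate; with the jig shut it lies at x = -29, y = 0 mm of the jig's frame, 48 mm from the fixed half's back, so the two can be pinched together from above
- button_cap: the round button's cap (26 mm across, 8 mm thick); it moves with the swinging half. Its origin is an inner point on the button's axis, 29 mm behind the face; its x axis is the pressing direction
- press_button (a joint): how far the button is pressed in: 0 = out, 0.006 m = fully in. A spring pushes it out with 3 N at the start of the travel and 9 N fully in, so it comes out again when let go
- pin: steel locking pin, upright in the stand, about 60 g. Origin: centre of the flange's underside, z up. Below: round shank 10 mm across, 42 mm long, nose tapered over the last 8 mm. Above: flange 22 mm across, 3 mm thick, then a flat tab 10 mm thick along x, 30 mm wide along y, up to 29 mm above the origin. Seated, its origin is at jig_hole; any yaw will do
- pin_stand: bare aluminium block 50 x 50 x 50 mm, fixed to the desk, with a 12 mm hole from top to bottom that the pin stands in, its flange on the block's top. Origin: centre of its underside
- sample_can: grey round sample can with black lid, 36 mm across, 62 mm tall; origin at its underside; stands on the other side of the jig from the pin stand; leave it alone
- petri: round glass dish with grains, 63 mm across, 13 mm tall, behind the jig; origin at its underside; leave it alone
- dropper: small white dropper bottle, 29 mm across, 66 mm tall, behind the jig to the left; origin at its underside; leave it alone
There are look-alikes about, which are no part of the job. What is shaped like the pin but purple is not meant.

How it is judged:
By the outcome, as a careful person would: the job done as asked, in the order asked, and still so for the second after the job is handed in, while the arm keeps its last pose, push and grip.
It also fails if it takes over 72 s, if anything falls off the work surface, if the arm or the gripper's body presses on something with over 40 N, if the wrist force passes 120 N, or if a joint passes its speed limit or range.

## Working session

There is one attempt and no reset: what is moved stays moved. The work goes in short steps, Python scripts to look and compute and a shell command to move; the robot and the scene stay as the last step left them, time stands still between calls to the robot, and variables do not carry over. Pictures are saved under pics/ and viewed, at most 10 in all, crops included, and the job is handed in when it is done.

```bash
mkdir -p pics; ls; python3 - <<'E'
from workcell import ctrl
import cv2,numpy as np
for n in("side","top"):
    cv2.imwrite(f"pics/{n}0.png",ctrl.get_image(n)[:,:,::-1]);print(n,ctrl.camera_model(n))
print(ctrl.camera_model("wrist"))
o=ctrl.get_obs();print(o)
E
```

```text
pics
side {'fx': 413.0551409160094, 'fy': 413.0551409160094, 'cx': 286.7559345213036, 'cy': 212.47203107061375, 'position': array([288.63638201, 723.27111989, 489.86542983]), 'attitude': array([ 0.29496109, -1.37805743, -2.34234932])}
top {'fx': 481.9300128698496, 'fy': 481.9300128698496, 'cx': 277.9876839636597, 'cy': 206.7991356498094, 'position': array([ 408.02036001,   43.53856484, 1046.25994228]), 'attitude': array([ 0.14438231, -0.14719568, -1.56830905])}
{'fx': 325.19226210127806, 'fy': 325.19226210127806, 'cx': 273.45608944875283, 'cy': 206.4110889142212, 'position': array([ 233.15621293, -584.00085779,  385.31897268]), 'attitude': array([-0.24517782,  0.19134534, -1.30418195])}
{'t': 0.1, 'qpos': array([-1.33401114e+00,  4.23788630e-01,  1.63058363e+00, -8.14883541e-06,
        1.08860835e+00, -1.90387820e-02]), 'qvel': array([ 1.62664776e-03, -1.99007085e-03, -3.88613717e-03,  1.68928874e-03,
        2.51205002e-05,  7.43644027e-04]), 'joint_torque': array([-1.01441536e-03, -5.45616782e+01, -2.74325430e+01,  6.45248755e-02,
        1.88506191e-02, -1.10329486e-05]), 'ee_pos': array([ 158.03518657, -604.1800229 ,  221.97608519]), 'orientation': array([-3.11455867e+00, -4.00582435e-01,  2.48056724e-04]), 'ft_force': array([ 0.30230021,  0.03069811, -0.14135934]), 'moment': array([-0.01922381,  0.00792573,  0.06370906]), 'grasp_force': 0.0, 'width': 87.69414202297013}
```

View pics/top0.png

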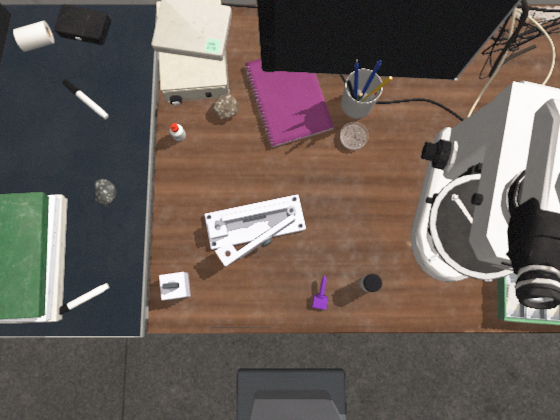

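View pics/side0.png

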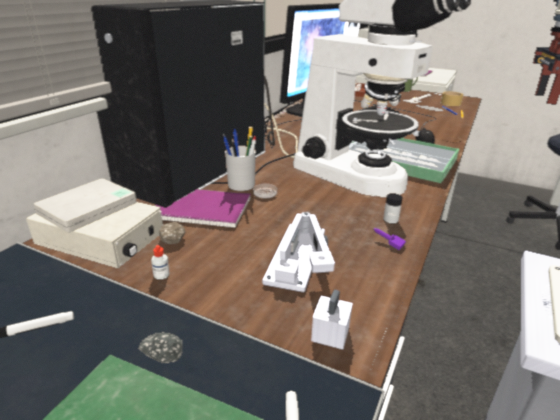

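The top view shows the jig at (255,222) with its hinge at the right, its swinging half open towards the robot and its lug at (226,253). Two things are pin-shaped. One is grey, upright in the white block at (172,286). The other is purple, lying at (322,295). The grey one in the stand fits the description. The can is at (371,284), the dish at (354,136) and the dropper at (177,132). I'll confirm this in one enlarged crop.

```bash
cat > h.py <<'E'
import numpy as np,cv2
from scipy.spatial.transform import Rotation as R
from workcell import ctrl
def ray(n,uv,m=None):
    m=m or ctrl.camera_model(n); u=(uv[0]-m['cx'])/m['fx'];v=(uv[1]-m['cy'])/m['fy']
    if n=='wrist':
        r=np.hypot(u,v);s=np.sin(r)/r if r>1e-9 else 1;d=np.array([u*s,-v*s,-np.cos(r)])
    else: d=np.array([u,-v,-1.])
    d=R.from_rotvec(m['attitude']).apply(d);return m['position'],d/np.linalg.norm(d)
def onz(n,uv,z,m=None):
    p,d=ray(n,uv,m);return p+d*(z-p[2])/d[2]
def tri(rs):
    A=0;b=0
    for p,d in rs:
        M=np.eye(3)-np.outer(d,d);A=A+M;b=b+M@p
    x=np.linalg.solve(A,b);return x,[np.linalg.norm(np.cross(x-p,d)) for p,d in rs]
def tool(target):  # world target TCP -> shift in tool axes
    o=ctrl.get_obs();return R.from_rotvec(o['orientation']).inv().apply(np.array(target)-o['ee_pos'])
def crop(n,name,x0,y0,x1,y1,k,im=None):
    im=ctrl.get_image(n)[:,:,::-1] if im is None else im
    cv2.imwrite(name,cv2.resize(im[y0:y1,x0:x1],None,fx=k,fy=k,interpolation=cv2.INTER_CUBIC))
E
python3 - <<'E'
from h import *
t=cv2.imread('pics/top0.png');s=cv2.imread('pics/side0.png')
a=cv2.resize(t[185:310,150:310],None,fx=5,fy=5,interpolation=cv2.INTER_CUBIC)[:600]
cv2.imwrite('pics/c1.png',a)
crop('','pics/c2.png',255,205,365,350,4,s)
print(onz('top',(172,286),79),onz('top',(255,222),12))
E
```

```text
[430.53904692 251.86774628  79.        ] [568.76648466  91.41084273  12.        ]
```

View pics/c1.png

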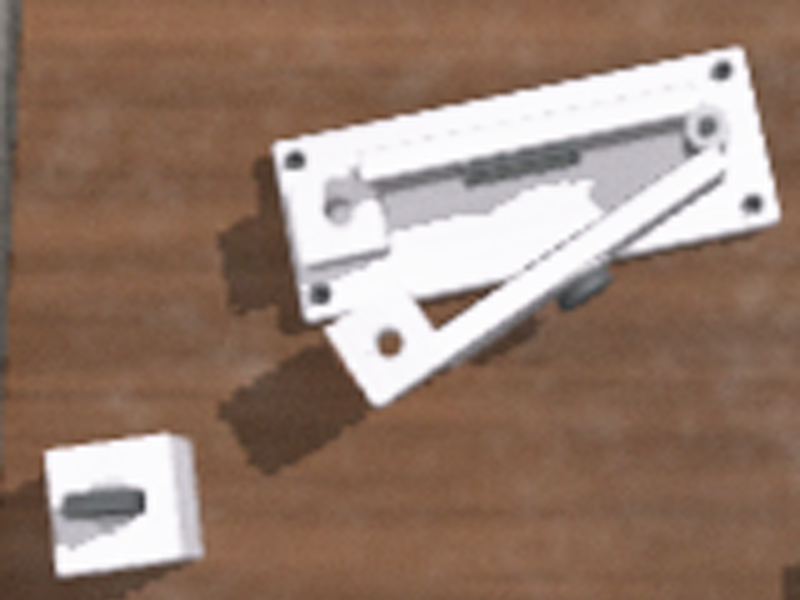

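View pics/c2.png

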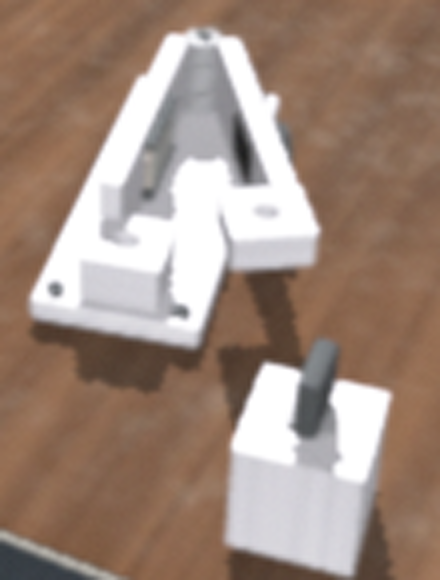

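Confirmed: the dark grey pin stands upright in the white block. Its tab is at (105,502) in the top crop and (318,385) in the side crop. The swing hole is at (389,342) / (266,211), the hinge at (706,127) / (205,35), and the fixed lug hole at (338,207) / (122,238).

```bash
python3 - <<'E'
from h import *
np.set_printoptions(precision=1,suppress=True)
T=lambda x,y:(150+x/5-.4,185+y/5-.4)
S=lambda x,y:(255+x/4-.4,205+y/4-.4)
for k,a,b in [('hinge',(706,127),(205,35)),('swh',(389,342),(266,211)),('fixh36',(338,207),(122,238)),('tabtop',(104,496),(325,343)),('st_far',(45,450),(365,468)),('st_c',(57,577),(392,392)),('st3',(188,558),(263,365))]:
    pass
    print(k,*tri([ray('top',T(*a)),ray('side',S(*b))]))
c=np.array([onz('top',T(*p),12) for p in[(274,143),(742,46),(778,220),(308,320)]])
print(c,c.mean(0))
h=onz('top',T(706,127),56);s=onz('top',T(389,342),56);print(h,s)
yv=(c[0]-c[1]+c[3]-c[2])[:2];print('jig y dir',np.degrees(np.arctan2(yv[1],yv[0])))
f=onz('top',T(338,207),36);print('fix hole',f,'dir',np.degrees(np.arctan2(*(f-h)[:2][::-1])),np.linalg.norm((f-h)[:2]))
d=s-h;print('swing dir',np.degrees(np.arctan2(d[1],d[0])),np.linalg.norm(d))
st=np.array([onz('top',T(*p),50) for p in[(45,450),(172,435),(188,560),(57,577)]]);print(st,st.mean(0))
e=[onz('top',T(*p),79) for p in[(64,503),(145,500)]];print(e)
E
```

```text
hinge [585.4  14.4  57.6] [np.float64(1.428041632331561), np.float64(1.4280416323317906)]
swh [496.5 145.4  55.5] [np.float64(1.2606918594996932), np.float64(1.260691859499635)]
fixh36 [555.9 170.   35.7] [np.float64(0.8404478330967533), np.float64(0.8404478330970654)]
tabtop [432.  253.2  85. ] [np.float64(2.7285080575476335), np.float64(2.728508057547477)]
st_far [428.2 280.1  55.7] [np.float64(26.250793352824374), np.float64(26.25079335282442)]
st_c [400.5 270.   87.2] [np.float64(2.9373008337630644), np.float64(2.9373008337630013)]
st3 [434.1 233.3  51.9] [np.float64(24.462733694358818), np.float64(24.462733694358864)]
[[588.4 201.7  12. ]
 [631.2  -2.6  12. ]
 [554.1 -17.4  12. ]
 [511.2 185.1  12. ]] [571.2  91.7  12. ]
[587.1  14.8  56. ] [497.7 145.6  56. ]
jig y dir 101.88470803909007
fix hole [556.7 170.3  36. ] dir 101.07779354285786 158.42138891325905
swing dir 124.34703571299814 158.4989057098827
[[454.3 286.4  50. ]
 [460.3 234.6  50. ]
 [409.9 226.4  50. ]
 [403.2 279.4  50. ]] [431.9 256.7  50. ]
[array([432.2, 270.9,  79. ]), array([433.2, 238.9,  79. ])]
```

```bash
r='x'; python3 -m inch '[{"xyz":[465,-595,40],"rot":[0,0,-1.518]},{"xyz":[465,-595,40],"rot":[0,0,-1.518]},{"xyz":[465,-595,40],"rot":[0,0,-1.518]},{"xyz":[465,-595,40],"rot":[0,0,-1.518]},{"xyz":[465,-595,40],"rot":[0,0,-1.518]},{"xyz":[465,-595,40],"rot":[0,0,-1.518]},{"xyz":[465,-595,40],"rot":[0,0,-1.518]},{"xyz":[465,-595,40],"rot":[0,0,-1.518]},{"xyz":[465,-595,40],"rot":[0,0,-1.518]},{"xyz":[465,-595,40],"rot":[0,0,-1.518]},{"xyz":[465,-595,40],"rot":[0,0,-1.518]},{"xyz":[465,-595,40],"rot":[0,0,-1.518]}]' 255
python3 -c "
from h import *
print(tool([456.7,89.5,180]), R.from_rotvec(ctrl.get_obs()['orientation']).as_matrix().round(3), ctrl.get_obs()['qpos'])"
```

```text
t: 1.1
ee_pos: [356.2, -144.3, 196.2]
orientation: [2.0, 2.423, 0.0]
ft_force: [1.0, -1.6, -0.4]
width: 11.4
grasp_force: 0.0
[210.53148989 142.99939266  16.20727959] [[-0.19   0.982  0.   ]
 [ 0.982  0.19  -0.   ]
 [-0.     0.    -1.   ]] [-4.15920559e-01  1.02247666e-01  2.15326190e+00 -7.73343930e-07
  8.85818907e-01 -6.06658491e-01]
```

```bash
python3 -m inch '[{"xyz":[205,140,16],"rot":[0,0,-0.01]},{"xyz":[205,140,16],"rot":[0,0,-0.01]},{"xyz":[205,140,16],"rot":[0,0,-0.01]},{"xyz":[205,140,16],"rot":[0,0,-0.01]},{"xyz":[205,140,16],"rot":[0,0,-0.01]},{"xyz":[205,140,16],"rot":[0,0,-0.01]},{"xyz":[205,140,16],"rot":[0,0,-0.01]},{"xyz":[205,140,16],"rot":[0,0,-0.01]},{"xyz":[205,140,16],"rot":[0,0,-0.01]}]'
python3 - <<'E'
from h import *
print(tool([456.7,89.5,28]), R.from_rotvec(ctrl.get_obs()['orientation']).as_matrix().round(3), ctrl.get_obs()['qpos'])
crop('wrist','pics/w1.png',0,0,560,420,1);print(ctrl.camera_model('wrist'))
E
```

```text
t: 1.85
ee_pos: [455.1, 80.8, 179.8]
orientation: [-1.993, -2.428, 0.002]
ft_force: [0.6, 0.6, -0.3]
width: 1.0
grasp_force: 0.0
[  8.25166084   3.4634269  151.77918459] [[-0.195  0.981 -0.002]
 [ 0.981  0.195 -0.001]
 [-0.    -0.002 -1.   ]] [ 1.50160637e-01  2.48288810e-01  2.01365997e+00 -3.65267253e-04
  8.81228854e-01 -4.56927534e-02]
{'fx': 325.19226210127806, 'fy': 325.19226210127806, 'cx': 273.45608944875283, 'cy': 206.4110889142212, 'position': array([439.52159666, 157.6276004 , 343.23554031]), 'attitude': array([-0.28795379, -0.0263751 ,  0.19437441])}
```

View pics/w1.png

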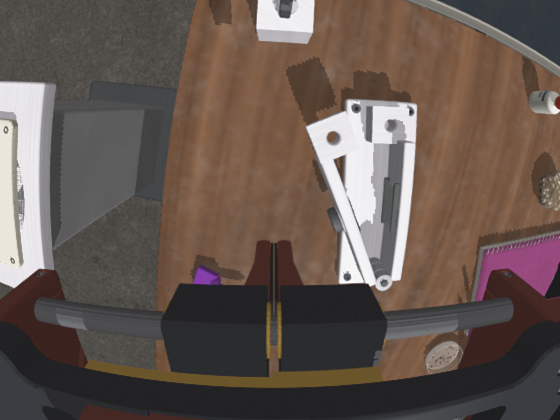

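The wrist view from (455,81,180) shows the swing hole at (333,138), the hinge at (384,283), the fixed lug hole at (391,126) and the pin tab at (286,7). The closed fingers point at (272,245), clear of the jig. Next I'll descend and check the hole positions.

```bash
python3 -m inch '[{"xyz":[8,0,150],"rot":[0,0,0]},{"xyz":[8,0,150],"rot":[0,0,0]},{"xyz":[8,0,150],"rot":[0,0,0]},{"xyz":[8,0,150],"rot":[0,0,0]},{"xyz":[8,0,150],"rot":[0,0,0]},{"xyz":[8,0,150],"rot":[0,0,0]}]'
python3 - <<'E'
from h import *
m=dict(fx=325.19226,fy=325.19226,cx=273.456,cy=206.411,position=np.array([439.52159666, 157.6276004 , 343.23554031]),attitude=np.array([-0.28795379, -0.0263751 ,  0.19437441]))
for p,z in [((333,138),56),((384,283),56),((391,126),36)]: print(onz('wrist',p,z,m))
print(tool([527.3,140.3,28]))
E
```

```text
t: 2.4
ee_pos: [453.2, 87.4, 29.7]
orientation: [-1.996, -2.423, 0.004]
ft_force: [-0.2, -0.4, 0.4]
width: 0.6
grasp_force: 0.0
[495.15346735 146.36455854  56.        ]
[586.3783855   13.84879651  56.        ]
[553.35013419 170.70595277  36.        ]
[37.68036705 82.9184845   1.4410779 ]
```

```bash
python3 -m inch '[{"xyz":[4,10,0],"rot":[0,0,0]},{"xyz":[9,20,0],"rot":[0,0,0]},{"xyz":[13,30,0],"rot":[0,0,0]},{"xyz":[18,40,0],"rot":[0,0,0]},{"xyz":[22,50,0],"rot":[0,0,0]},{"xyz":[27,60,0],"rot":[0,0,0]},{"xyz":[31,70,0],"rot":[0,0,0]},{"xyz":[34,78,0],"rot":[0,0,0]},{"xyz":[36,83,0],"rot":[0,0,0]},{"xyz":[36,83,0],"rot":[0,0,0]}]'
python3 -m inch '[{"xyz":[0,2,0],"rot":[0,0,0]},{"xyz":[0,4,0],"rot":[0,0,0]},{"xyz":[0,4,0],"rot":[0,0,0]}]'
```

```text
t: 3.23
ee_pos: [529.4, 140.8, 30.0]
orientation: [-1.994, -2.428, 0.0]
ft_force: [0.1, -0.0, 1.0]
width: 0.9
grasp_force: 0.0
t: 3.48
ee_pos: [530.2, 140.6, 29.8]
orientation: [-1.993, -2.424, 0.006]
ft_force: [-6.6, 1.8, 4.4]
width: 0.5
grasp_force: 3.4
```

```bash
python3 -m inch '[{"xyz":[0,2,0],"rot":[0,0,0]},{"xyz":[0,4,0],"rot":[0,0,0]},{"xyz":[0,4,0],"rot":[0,0,0]}]'
python3 - <<'E'
from h import *
im=ctrl.get_image('top')[:,:,::-1]
crop('','pics/c3.png',150,185,310,305,5,im)
E
```

```text
t: 3.73
ee_pos: [530.2, 140.5, 29.5]
orientation: [-1.99, -2.42, 0.016]
ft_force: [-17.0, -0.6, 14.8]
width: 0.4
grasp_force: 9.5
```

View pics/c3.png

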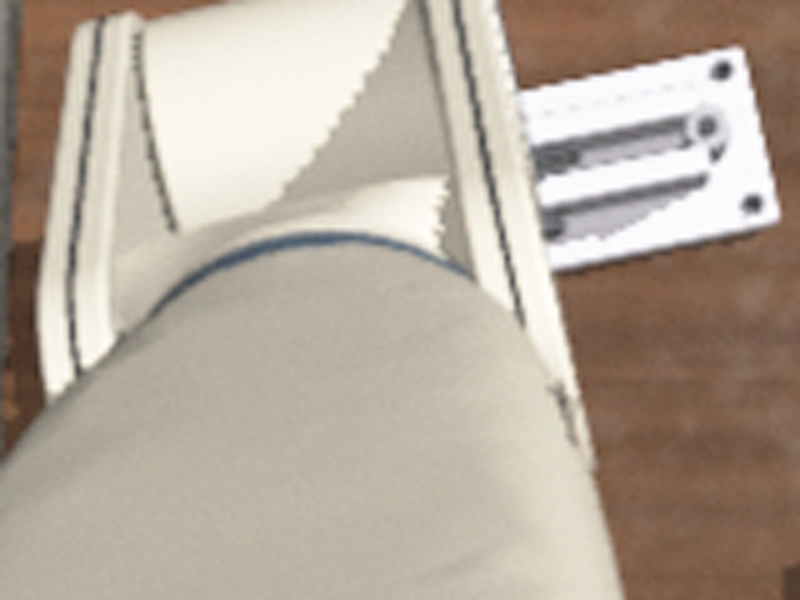

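The jig looks shut: both halves run parallel at (640,140) and (640,200), and the stop carries 17 N. I'll back off, rise, open the gripper and go over the pin.

```bash
python3 -m inch '[{"xyz":[0,-25,0],"rot":[0,0,0]},{"xyz":[0,-50,0],"rot":[0,0,0]},{"xyz":[0,-55,-40],"rot":[0,0,0]},{"xyz":[0,-55,-80],"rot":[0,0,0]},{"xyz":[0,-55,-120],"rot":[0,0,0]},{"xyz":[0,-55,-120],"rot":[0,0,0]}]' 0
python3 -c "
from h import *
print(tool([432.3,255.5,150]))"
```

```text
t: 4.28
ee_pos: [486.8, 132.0, 156.9]
orientation: [1.991, 2.421, 0.015]
ft_force: [1.0, 0.2, 0.4]
width: 37.1
grasp_force: 0.0
[131.70379863 -29.64314759   6.59952693]
```

```bash
python3 -m inch '[{"xyz":[132,-30,6],"rot":[0,0,0.163]},{"xyz":[132,-30,6],"rot":[0,0,0.163]},{"xyz":[132,-30,6],"rot":[0,0,0.163]},{"xyz":[132,-30,6],"rot":[0,0,0.163]},{"xyz":[132,-30,6],"rot":[0,0,0.163]},{"xyz":[132,-30,6],"rot":[0,0,0.163]},{"xyz":[132,-30,6],"rot":[0,0,0.163]}]' 0
python3 - <<'E'
from h import *
o=ctrl.get_obs();print(tool([432.3,255.5,70]),o['orientation'],o['ee_pos'])
print(ctrl.camera_model('wrist'))
im=ctrl.get_image('wrist')[:,:,::-1];cv2.imwrite('pics/w2f.png',im)
crop('','pics/w2.png',175,125,375,275,4,im)
E
```

```text
t: 4.87
ee_pos: [427.9, 254.1, 144.0]
orientation: [2.186, 2.257, -0.001]
ft_force: [0.2, 0.1, 0.2]
width: 83.6
grasp_force: 0.0
[ 1.23682216  4.46024488 73.98766007] [ 2.18556032e+00  2.25657731e+00 -5.70427386e-04] [427.8935904  254.14699829 143.98885251]
{'fx': 325.19226210127806, 'fy': 325.19226210127806, 'cx': 273.45608944875283, 'cy': 206.4110889142212, 'position': array([424.78631091, 332.99626858, 307.2940429 ]), 'attitude': array([-0.28894258, -0.00405973,  0.03267555])}
```

View pics/w2.png

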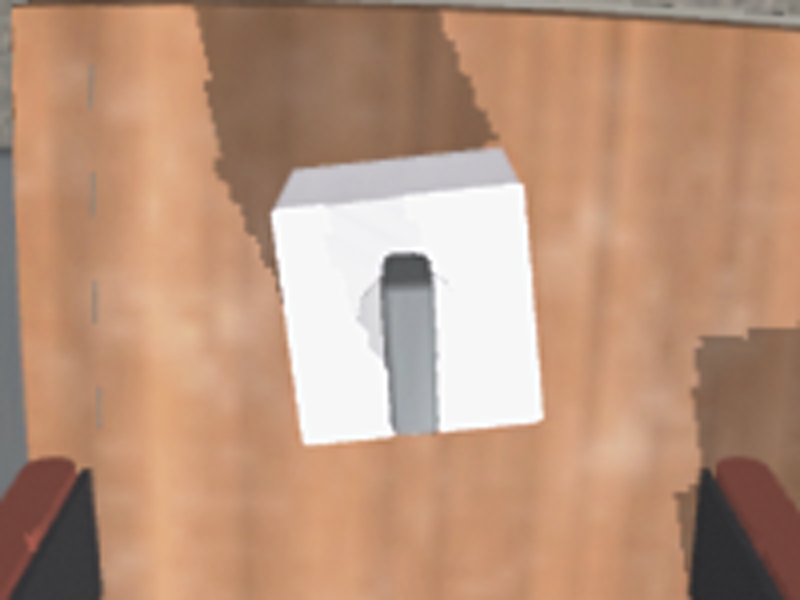

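The tab's top face runs from (411,284) to (415,432) in the crop, so its centre is at pixel (278,214). It stands between the fingers.

```bash
python3 - <<'E'
from h import *
m=dict(fx=325.19226,fy=325.19226,cx=273.456,cy=206.411,position=np.array([424.78631091, 332.99626858, 307.2940429]),attitude=np.array([-0.28894258, -0.00405973,  0.03267555]))
C=lambda x,y:(175+x/4-.4,125+y/4-.4)
a,b,c=[onz('wrist',C(*p),79,m) for p in[(411,284),(415,432),(413,357)]]
print(a,b,np.degrees(np.arctan2(*(a-b)[:2][::-1])))
print('height',tri([ray('wrist',C(413,357),m),ray('top',(150+104.5/5-.4,185+498/5-.4))]))
k=[onz('wrist',C(*p),50,m) for p in[(273,210),(522,184),(543,419),(304,444)]];print(np.mean(k,0),k)
c=(a+b)/2;print(c,tool([c[0],c[1],60]))
x=R.from_rotvec(ctrl.get_obs()['orientation']).as_matrix()[:,0];print(np.degrees(np.arctan2(x[1],x[0])))
E
```

```text
[429.41128815 273.43257881  79.        ] [431.20864927 244.74553852  79.        ] 93.58513006448979
height (array([432.38993442, 256.81251723,  70.58151834]), [np.float64(1.9037843312540208), np.float64(1.9037843312538492)])
[430.18427316 258.78332229  50.        ] [array([401.57970323, 280.43391919,  50.        ]), array([451.5867876 , 287.43638523,  50.        ]), array([459.06108262, 237.28922114,  50.        ]), array([408.50951918, 229.97376359,  50.        ])]
[430.30996871 259.08905867  79.        ] [ 5.16693262  2.39027601 84.04411291]
91.77886072762774
```

```bash
python3 -m inch '[{"xyz":[4,3,40],"rot":[0,0,-0.03]},{"xyz":[4,3,60],"rot":[0,0,-0.03]},{"xyz":[4,3,60],"rot":[0,0,-0.03]},{"xyz":[4,3,60],"rot":[0,0,-0.03]}]' 0
python3 -c "
from h import *
print(tool([431,258,57]))"
```

```text
t: 5.25
ee_pos: [430.4, 257.5, 83.6]
orientation: [-2.153, -2.287, 0.004]
ft_force: [-0.0, 0.2, 0.6]
width: 87.7
grasp_force: 0.0
[ 0.44853806  0.68423115 26.60199404]
```

```bash
python3 -m inch '[{"xyz":[0,0.5,14],"rot":[0,0,0]},{"xyz":[0,0.5,26],"rot":[0,0,0]},{"xyz":[0,0.5,26],"rot":[0,0,0]},{"xyz":[0,0.5,26],"rot":[0,0,0]}]' 0
python3 -m inch '[{"xyz":[0,0,0],"rot":[0,0,0]},{"xyz":[0,0,0],"rot":[0,0,0]},{"xyz":[0,0,0],"rot":[0,0,0]},{"xyz":[0,0,0],"rot":[0,0,0]},{"xyz":[0,0,0],"rot":[0,0,0]},{"xyz":[0,0,0],"rot":[0,0,0]},{"xyz":[0,0,0],"rot":[0,0,0]},{"xyz":[0,0,0],"rot":[0,0,0]},{"xyz":[0,0,0],"rot":[0,0,0]},{"xyz":[0,0,0],"rot":[0,0,0]}]' 255
```

```text
t: 5.58
ee_pos: [431.7, 258.7, 59.2]
orientation: [2.152, 2.288, 0.001]
ft_force: [-0.7, 0.8, -0.3]
width: 87.7
grasp_force: 0.0
t: 6.42
ee_pos: [431.1, 258.9, 58.2]
orientation: [-2.151, -2.289, 0.0]
ft_force: [-0.1, 0.1, -1.0]
width: 24.7
grasp_force: 0.0
```

```bash
python3 -m inch '[{"xyz":[0,0,0],"rot":[0,0,0]},{"xyz":[0,0,0],"rot":[0,0,0]},{"xyz":[0,0,0],"rot":[0,0,0]},{"xyz":[0,0,0],"rot":[0,0,0]},{"xyz":[0,0,0],"rot":[0,0,0]},{"xyz":[0,0,0],"rot":[0,0,0]}]' 255
```

```text
t: 6.92
ee_pos: [431.1, 258.9, 58.2]
orientation: [-2.152, -2.289, 0.0]
ft_force: [-0.1, 0.2, -0.8]
width: 9.4
grasp_force: 30.0
```

```bash
python3 -m inch '[{"xyz":[0,0,-10],"rot":[0,0,0]},{"xyz":[0,0,-25],"rot":[0,0,0]},{"xyz":[0,0,-45],"rot":[0,0,0]},{"xyz":[0,0,-65],"rot":[0,0,0]},{"xyz":[0,0,-80],"rot":[0,0,0]},{"xyz":[0,0,-80],"rot":[0,0,0]}]'
python3 -c "
from h import *
print(tool([558,125,135]))"
```

```text
t: 7.42
ee_pos: [432.9, 260.0, 141.6]
orientation: [2.15, 2.288, 0.008]
ft_force: [-0.3, -0.1, -0.8]
width: 9.8
grasp_force: 30.0
[-142.48518652  116.50421401    6.79464211]
```

```bash
python3 -m inch '[{"xyz":[-22,18,0],"rot":[0,0,0]},{"xyz":[-47,39,0],"rot":[0,0,0]},{"xyz":[-74,61,0],"rot":[0,0,0]},{"xyz":[-100,83,0],"rot":[0,0,0]},{"xyz":[-122,101,0],"rot":[0,0,0]},{"xyz":[-136,112,0],"rot":[0,0,0]},{"xyz":[-142,116,0],"rot":[0,0,0]},{"xyz":[-142,116,0],"rot":[0,0,0]},{"xyz":[-142,116,0],"rot":[0,0,0]}]'
python3 - <<'E'
from h import *
o=ctrl.get_obs();print(o['orientation'],o['ee_pos'])
print(ctrl.camera_model('wrist'))
im=ctrl.get_image('wrist')[:,:,::-1];cv2.imwrite('pics/w3f.png',im)
crop('','pics/w3.png',175,135,375,285,4,im)
E
```

```text
t: 8.17
ee_pos: [554.8, 124.5, 137.7]
orientation: [-2.151, -2.288, 0.002]
ft_force: [-0.1, 0.9, -2.3]
width: 9.8
grasp_force: 30.0
[-2.15147603e+00 -2.28785497e+00  1.60018323e-03] [554.79377983 124.54421177 137.65725736]
{'fx': 325.19226210127806, 'fy': 325.19226210127806, 'cx': 273.45608944875283, 'cy': 206.4110889142212, 'position': array([549.57682235, 203.23325107, 300.97754999]), 'attitude': array([-0.28851676, -0.00697498,  0.06210979])}
```

View pics/w3.png

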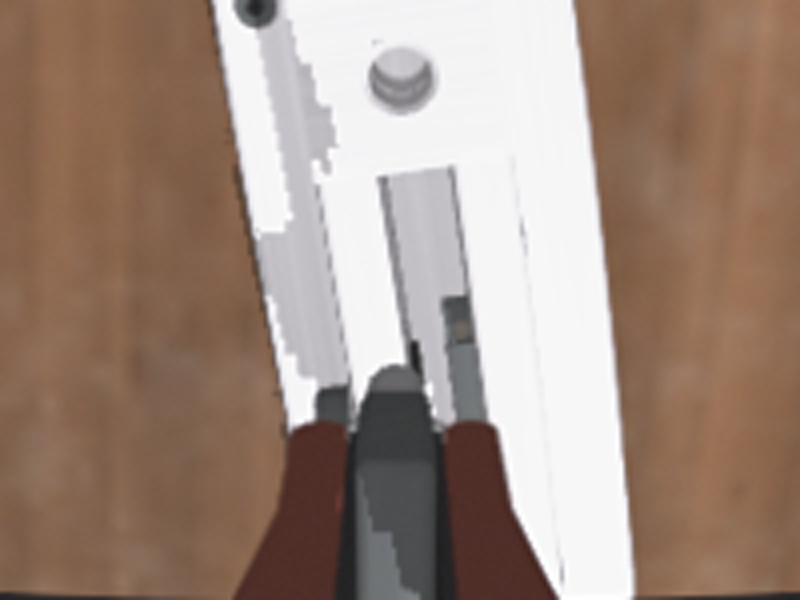

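The hole mouth is at crop (402,78), with the lower hole visible and aligned behind it, and the pin is held between the fingers at (395,400).

```bash
python3 - <<'E'
from h import *
m=dict(fx=325.19226,fy=325.19226,cx=273.456,cy=206.411,position=np.array([549.57682235, 203.23325107, 300.97754999]),attitude=np.array([-0.28851676, -0.00697498,  0.06210979]))
h=onz('wrist',(175+402/4-.4,135+78/4-.4),56,m)
# refine with threshold-free check: hinge distance
print(h,np.linalg.norm(h[:2]-[586.3,14.3]))
im=cv2.imread('pics/w3f.png')
o=ctrl.get_obs();print(o['ee_pos'],tool([h[0],h[1],135]))
E
```

```text
[552.28013477 171.8900885   56.        ] 161.2203064901514
[554.54110383 124.96778773 137.75893351] [46.97191777  0.66902567  2.75995486]
```

```bash
python3 -m inch '[{"xyz":[10,0.5,5],"rot":[0,0,0]},{"xyz":[22,0.5,10],"rot":[0,0,0]},{"xyz":[34,0.5,16],"rot":[0,0,0]},{"xyz":[42,0.5,21],"rot":[0,0,0]},{"xyz":[46.8,0.5,24],"rot":[0,0,0]},{"xyz":[46.8,0.5,24],"rot":[0,0,0]},{"xyz":[46.8,0.5,24],"rot":[0,0,0]},{"xyz":[46.8,0.5,24],"rot":[0,0,0]}]'
python3 - <<'E'
from h import *
print(tool([553.1,171.7,108]))
im=ctrl.get_image('wrist')[:,:,::-1];cv2.imwrite('pics/w4f.png',im)
crop('','pics/w4.png',200,175,360,295,5,im)
E
```

```text
t: 8.88
ee_pos: [553.3, 171.2, 114.2]
orientation: [2.151, 2.289, -0.0]
ft_force: [0.1, -0.2, -0.7]
width: 9.8
grasp_force: 30.0
[ 0.55075443 -0.17776616  6.24440885]
```

View pics/w4.png

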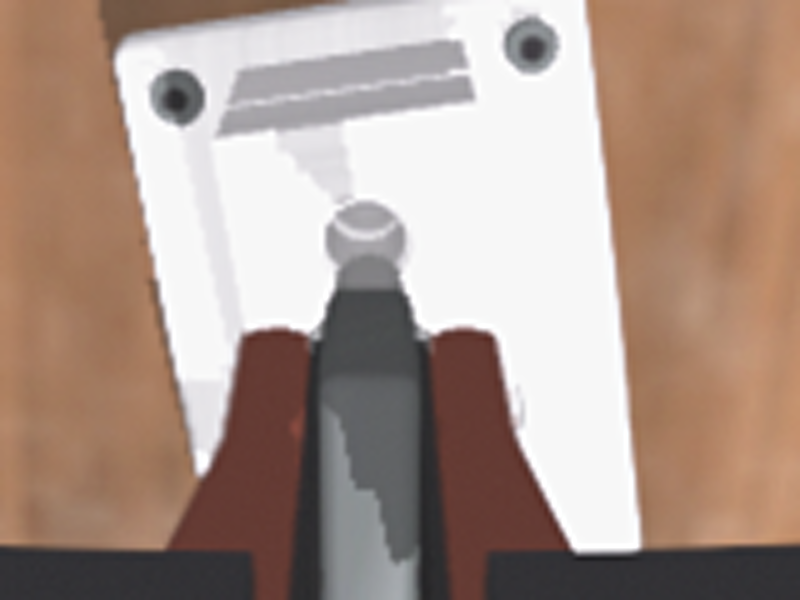

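The nose is at (368,255–290), 8 mm above the mouth, and the hole is at (365,235). They are aligned sideways, so I'll compare them along tool x.

```bash
python3 - <<'E'
from h import *
m=ctrl.camera_model('wrist');C=lambda x,y:(200+x/5-.4,175+y/5-.4)
print('hole',onz('wrist',C(365,236),56,m),'edges',onz('wrist',C(325,236),56,m),onz('wrist',C(408,236),56,m),onz('wrist',C(365,200),56,m))
print('nose front',onz('wrist',C(369,255),64,m),'tcp',ctrl.get_obs()['ee_pos'])
print('tab top',onz('wrist',C(369,375),135,m),onz('wrist',C(370,375),106,m))
E
```

```text
hole [552.11501781 172.32239189  56.        ] edges [546.34974578 171.95732508  56.        ] [558.31227508 172.70950636  56.        ] [551.77725745 177.7780858   56.        ]
nose front [552.69617446 172.33901921  64.        ] tcp [553.45618611 170.95899917 114.38848258]
tab top [551.88550602 185.77648525 135.        ] [552.80100176 172.80735536 106.        ]
```

```bash
python3 -m inch '[{"xyz":[1.5,-0.3,2],"rot":[0,0,0]},{"xyz":[1.5,-0.3,5],"rot":[0,0,0]},{"xyz":[1.5,-0.3,8],"rot":[0,0,0]},{"xyz":[1.5,-0.3,11],"rot":[0,0,0]},{"xyz":[1.5,-0.3,14],"rot":[0,0,0]},{"xyz":[1.5,-0.3,16],"rot":[0,0,0]},{"xyz":[1.5,-0.3,16],"rot":[0,0,0]}]'
```

```text
t: 9.52
ee_pos: [552.5, 172.5, 97.6]
orientation: [-2.151, -2.289, 0.001]
ft_force: [-0.2, -0.6, 0.2]
width: 9.9
grasp_force: 30.0
```

```bash
python3 -m inch '[{"xyz":[0,0,4],"rot":[0,0,0]},{"xyz":[0,0,8],"rot":[0,0,0]},{"xyz":[0,0,12],"rot":[0,0,0]},{"xyz":[0,0,15],"rot":[0,0,0]},{"xyz":[0,0,15],"rot":[0,0,0]}]'
```

```text
t: 9.93
ee_pos: [552.4, 172.5, 82.4]
orientation: [-2.151, -2.289, 0.002]
ft_force: [-0.2, 0.4, -0.1]
width: 9.6
grasp_force: 30.0
```

```bash
python3 -m inch '[{"xyz":[0,0,3],"rot":[0,0,0]},{"xyz":[0,0,6],"rot":[0,0,0]},{"xyz":[0,0,9],"rot":[0,0,0]},{"xyz":[0,0,12],"rot":[0,0,0]},{"xyz":[0,0,15],"rot":[0,0,0]},{"xyz":[0,0,17],"rot":[0,0,0]},{"xyz":[0,0,18],"rot":[0,0,0]},{"xyz":[0,0,18],"rot":[0,0,0]}]'
```

```text
t: 10.6
ee_pos: [552.8, 172.6, 64.9]
orientation: [-2.151, -2.289, 0.001]
ft_force: [-0.5, 1.1, -1.0]
width: 10.1
grasp_force: 30.0
```

```bash
python3 -m inch '[{"xyz":[0,0,1],"rot":[0,0,0]},{"xyz":[0,0,2],"rot":[0,0,0]},{"xyz":[0,0,3],"rot":[0,0,0]},{"xyz":[0,0,3],"rot":[0,0,0]}]'
```

```text
t: 10.93
ee_pos: [553.3, 172.8, 64.0]
orientation: [2.151, 2.289, 0.001]
ft_force: [-4.8, -1.9, 15.4]
width: 9.8
grasp_force: 30.0
```

Seated: the flange is bearing 15 N at the expected height. I'll release, rise and line up over the button.

```bash
python3 -m inch '[{"xyz":[0,0,-2],"rot":[0,0,0]},{"xyz":[0,0,-2],"rot":[0,0,0]},{"xyz":[0,0,-2],"rot":[0,0,0]},{"xyz":[0,0,-2],"rot":[0,0,0]},{"xyz":[0,0,-2],"rot":[0,0,0]},{"xyz":[0,0,-2],"rot":[0,0,0]}]' 0
python3 -m inch '[{"xyz":[0,0,-30],"rot":[0,0,-0.148]},{"xyz":[0,0,-60],"rot":[0,0,-0.148]},{"xyz":[-40,20,-80],"rot":[0,0,-0.148]},{"xyz":[-78,20,-80],"rot":[0,0,-0.148]},{"xyz":[-78,20,-80],"rot":[0,0,-0.148]},{"xyz":[-78,20,-80],"rot":[0,0,-0.148]},{"xyz":[-78,20,-80],"rot":[0,0,-0.148]}]' 0
python3 - <<'E'
from h import *
print(tool([567.1,93.8,18]),ctrl.camera_model('wrist'))
x=R.from_rotvec(ctrl.get_obs()['orientation']).as_matrix()[:,0];print(np.degrees(np.arctan2(x[1],x[0])))
im=ctrl.get_image('wrist')[:,:,::-1];cv2.imwrite('pics/w5.png',im)
E
```

```text
t: 11.43
ee_pos: [552.8, 172.6, 64.0]
orientation: [-2.151, -2.289, 0.0]
ft_force: [-0.6, -0.4, 0.0]
width: 46.3
grasp_force: 0.0
t: 12.02
ee_pos: [577.2, 95.9, 143.8]
orientation: [-1.978, -2.44, 0.001]
ft_force: [-0.0, -0.4, -1.6]
width: 87.6
grasp_force: 0.0
[ 1.00883013e-02 -1.02232847e+01  1.25813401e+02] {'fx': 325.19226210127806, 'fy': 325.19226210127806, 'cx': 273.45608944875283, 'cy': 206.4110889142212, 'position': array([560.55706707, 173.00039497, 307.15745595]), 'attitude': array([-0.2872571 , -0.02881736,  0.20826293])}
101.95342134505762
```

View pics/w5.png

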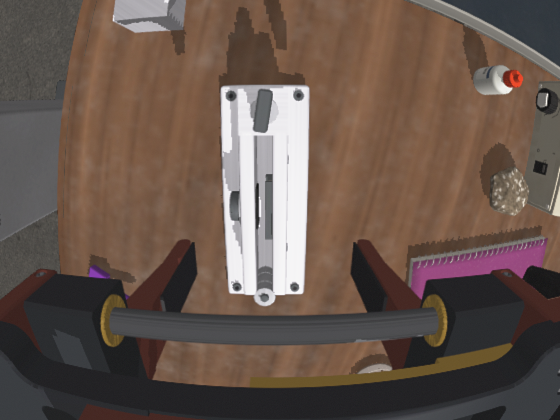

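The pin stands seated in the lug at (264,110). The button is at (235,206), and the jig lies between the open fingers. I'll check the button's position.

```bash
python3 - <<'E'
from h import *
m=dict(fx=325.19226,fy=325.19226,cx=273.456,cy=206.411,position=np.array([560.55706707, 173.00039497, 307.15745595]),attitude=np.array([-0.2872571 , -0.02881736,  0.20826293]))
X=np.array([.978,.208]);U=np.array([-.208,.978]);c=np.array([569.1,94.2])
for k,p,z in [('button',(231,206),40),('back',(288,200),56),('hinge',(264,296),56),('outer',(240,170),56)]:
    w=onz('wrist',p,z,m);print(k,w,'jig',(w[:2]-c)@X,(w[:2]-c)@U)
E
```

```text
button [540.8114923   88.20237655  40.        ] jig -28.91366620426828 0.018333862293668457
back [585.98692808 107.77872996  56.        ] jig 19.339791493542734 9.767516860560791
hinge [584.89426769  15.84245396  56.        ] jig -0.8515757732625767 -79.91888770755979
outer [543.78742567 123.81464267  56.        ] jig -18.595852023707028 34.228135992777396
```

Everything agrees within 1 mm, so I'll descend.

```bash
python3 -m inch '[{"xyz":[0,-10,35],"rot":[0,0,0]},{"xyz":[0,-10,70],"rot":[0,0,0]},{"xyz":[0,-10,95],"rot":[0,0,0]},{"xyz":[0,-10,112],"rot":[0,0,0]},{"xyz":[0,-10,122],"rot":[0,0,0]},{"xyz":[0,-10,124],"rot":[0,0,0]},{"xyz":[0,-10,124],"rot":[0,0,0]}]' 0
python3 -c "
from h import *
print(tool([567.1,93.8,18]))"
```

```text
t: 12.65
ee_pos: [567.5, 94.7, 19.7]
orientation: [-1.974, -2.442, 0.001]
ft_force: [0.1, 0.3, -0.1]
width: 87.8
grasp_force: 0.0
[-0.81024047 -0.53344024  1.67947807]
```

```bash
python3 -m inch '[{"xyz":[-0.5,-0.5,1],"rot":[0,0,0]},{"xyz":[-0.5,-0.5,1],"rot":[0,0,0]},{"xyz":[-0.5,-0.5,1],"rot":[0,0,0]},{"xyz":[-0.5,-0.5,1],"rot":[0,0,0]},{"xyz":[-0.5,-0.5,1],"rot":[0,0,0]},{"xyz":[-0.5,-0.5,1],"rot":[0,0,0]},{"xyz":[-0.5,-0.5,1],"rot":[0,0,0]},{"xyz":[-0.5,-0.5,1],"rot":[0,0,0]},{"xyz":[-0.5,-0.5,1],"rot":[0,0,0]},{"xyz":[-0.5,-0.5,1],"rot":[0,0,0]},{"xyz":[-0.5,-0.5,1],"rot":[0,0,0]},{"xyz":[-0.5,-0.5,1],"rot":[0,0,0]}]' 255
```

```text
t: 13.65
ee_pos: [567.4, 93.3, 19.3]
orientation: [-1.976, -2.442, 0.0]
ft_force: [-3.0, -1.4, 4.1]
width: 41.6
grasp_force: 30.0
```

```bash
python3 -m inch '[{"xyz":[0,0,0],"rot":[0,0,0]},{"xyz":[0,0,0],"rot":[0,0,0]},{"xyz":[0,0,0],"rot":[0,0,0]},{"xyz":[0,0,0],"rot":[0,0,0]},{"xyz":[0,0,0],"rot":[0,0,0]},{"xyz":[0,0,0],"rot":[0,0,0]}]' 255
```

```text
t: 14.15
ee_pos: [567.4, 93.3, 19.3]
orientation: [-1.976, -2.442, 0.0]
ft_force: [-3.6, -1.6, 4.9]
width: 41.9
grasp_force: 30.0
```

The opening is 42 mm, which is 48 − 6, at a steady 30 N, so the button is fully in. I'm handing the job in while holding it.

```bash
python3 -c "
from workcell import ctrl
print(ctrl.close_job())"
```

```text
the job is handed in; nothing more can be done
None
```

I handed the job in at about 14 s with the jig shut, the pin seated on its flange and the button held fully in at a 30 N grip; the can, dish and bottle were not touched.

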